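# Clamp the tube in the cross-drilling jig

## Task

The grey tube in the drilling jig is to be clamped for its cross hole. With the fingertips, push the tube along its V-blocks until its end is fully home against the blue stop bracket, then swing the clamp strap over the tube until it meets its stop, then push the red cam lever down fully home so that the clamp stays locked. Do not lift the tube out of its V-blocks, and leave the things lying round the jig where they are.

Things in the scene. Friction and masses are not known exactly. Their poses are not given: they have to be found in the camera images.
- fixture: drilling jig fixed to the bench: grey base plate 180 x 226 x 14 mm with two steel V-blocks, a blue stop bracket and one clamp. Origin on the bench straight under the tube's axis; z up, y along the tube towards the stop, x from the tube to the clamp's stud (the plate covers x -56..124, y -100..126 mm). The stud stands upright at x 58, y -10 mm
- v_block_front (a point): middle of the mouth of the V-block farther from the stop, 57 mm above the bench; the block is 62 mm wide across the tube and 32 mm long; the other one is 87 mm farther towards the stop
- stop_face (a point): point 60 mm above the bench where the tube's axis meets the stop face of the blue bracket (jig x 0, y 85 mm). The bracket's upright plate is 52 mm wide and 104 mm high
- drill_bush (a point): top of the steel drill bush (diameter 26 mm), 111 mm above the bench, in the arm that reaches from the bracket back over the tube to jig y = 40 mm (arm 36 mm wide, 90 to 104 mm above the bench)
- tube_center (a point): centre, on its axis, of the loose grey steel tube (diameter 34, length 170 mm, 0.2 to 0.4 kg) that lies along the jig's y, axis 60 mm above the bench. It slides along its V-blocks at a few newtons. Home against the stop this point is at jig y = 0; it starts 15 to 45 mm short of that, its free end sticking out beyond the V-blocks at the jig's -y
- tube: the same tube; origin on its skin straight below its centre at the start, y along its axis towards the stop
- clamp_strap (a joint): angle q of the clamp strap about its upright stud, rad: 0 = square across the tube, heel screw at its stop dowel, hard end; starts at 1.2 to 1.8 with the nose towards the jig's -y. The nose points along (-cos q, -sin q) in the jig's frame: pushed clockwise seen from above it comes home. Friction 0.15 N m (some 3 N at the nose); stays where it is left
- strap_nose (a point): point inside the dark steel strap on its centre line, 50 mm from the stud axis towards the nose. Strap 112 mm long (70 mm to the nose, 42 mm to the heel), 24 mm wide here, 27 mm at the stud, underside 92 and top 108 mm above the bench. A spindle with nuts stands up to 116 mm, 58 mm from the stud. As the lever goes down the nose tips 5 mm down
- clamp_pad: black rubber pad (diameter 17, height 9 mm) on a spring under the strap's nose, 58 mm from the stud axis; origin in its underside, 80 mm above the bench with the lever up, so 3 mm clear over the tube. It presses on the tube with about 15 N when the lever is locked
- lever_pivot (a point): point on the stud axis, 126 mm above the bench, where the cam lever is pinned; lever and strap turn together about the stud
- cam_lever (a joint): angle c of the cam lever, rad: the lever points to the strap's heel side (away from the nose) and rises at 1.2 - c above level. Starts at 0 to 0.2 (standing up steeply); 1.1 = fully down, hard end. Friction about 0.45 N m (some 5 N at the grip); it stays where it is left
- lever_grip (a point): middle of the red grip of the cam lever, on its axis, 90 mm from the pivot. The grip runs from 55 to 113 mm from the pivot and is about 18 mm thick
- chisel: bystander, lies fast: dark steel cold chisel, 173 x 19 x 17 mm, to the right of the jig; origin under its middle
- tape_measure: bystander: yellow tape measure, 81 x 32 x 64 mm, standing to the left; origin under its middle
- marker: bystander: white paint marker with yellow cap, 122 x 17 mm, lying to the left; origin under its middle
- grease: bystander, stands fast: round grease tub with red lid, diameter 81, height 70 mm, to the right of the jig; origin under its middle
- wood_block: bystander: offcut of wood, 120 x 89 x 38 mm, lying to the left of the jig; origin under its middle

How it is judged:
By the outcome, as a careful person would: the job done as asked, in the order asked, and still so for the second after the job is handed in, with the robot touching nothing.
It also fails if it takes over 50 s, if anything falls off the work surface, if the arm or the gripper's body presses on something with over 40 N, if the wrist force passes 120 N, or if a joint passes its speed limit or range.

## Robot

A 7-joint arm with a two-finger parallel gripper is mounted at the origin on a cart in front of the work surface, level with it; the furniture and walls round the work are solid. World frame = base frame: x ahead of the robot, y to its left, z up, the work surface at z = 0. Lengths are in mm, angles in rad, forces in N, time in s.
With the tool pointing down it reaches from about 425 to 950 mm from the base axis. Payload 4.7 kg.
Tool frame: the origin (TCP) lies between the finger pads; the fingertips stand 8 mm ahead of it and the grasp point (between the pads) lies 11 mm behind it (nose_length is the z of the fingertips in the tool frame, in mm); z points along the fingers, y is the line along which they close (so a half turn about z gives the same grasp; the last joint's range is limited). The gripper opens to 85 mm and grips with 20 to 120 N. Pads are 22 mm wide; open, the fingers measure 114 mm over their backs; the gripper's body (76 mm by 85 mm) begins 54 mm behind the grasp point. The pads swing forward as they close: fully open they stand 13 mm farther back than shut.
Start: joints at [1.23, 0.469, -0.049, 1.532, 0.024, 1.141, -0.082], TCP at [207.117, -642.456, 239.335] pointing down, gripper open.
Joint ranges: [-2.59, 2.59], [-0.33, 1.99], [-1.39, 1.29], [0.1, 2.45], [-1.04, 4.18], [0.21, 1.99], [-2.66, 2.66]. Speed limits (rad/s): [2.57, 2.57, 3.14, 3.14, 3.14, 3.14, 3.14].

## Interface

Orientations are given as a unit quaternion [x, y, z, w].
In Python, from plant import * gives the robot as it stands. The module is installed in compiled form; this text tells all that it offers.
- The arm moves only by the shell command python3 -m jog 'ROWS' [FORCE]. ROWS is JSON, a list of rows, each an object with "gripper": the closure, from 0 (fully open) to 1 (shut); "delta_pos": the shift along the world's x, y, z in units of 50 mm (1.0 is 50 mm), a list of three; "yaw": the turn about the world's z in units of 8 degrees (1.0 is 8 degrees). In form: [{"gripper": gripper, "delta_pos": [dx, dy, dz], "yaw": yaw}, ...]. A call has 1 to 10 rows; each row shifts and turns the commanded pose from where the row before left it; what a row does not reach is not made up. A row lasts 1/10 s, in which the tool goes at most 50 mm and 8.59 degrees, less where a joint would pass 70% of its speed; a pose out of reach is approached as far as the arm can. A call is refused whole if a number of a shift passes 1 or a number of a turn 1, either way. A call with a gripper value outside its range is refused whole. The fingers move at their own pace and stop on an object; FORCE is the grip in N (left out, the last holds). Time passes only in rows, so rows that do not move let the fingers close. It gives the time, the measured TCP pose, the force, the opening and the grip force at its end, in the units of the state.
- get_obs(): the state, without advancing time (a new reading comes with each control period).
- grab_frame(name): name is "scene" or "top" or "wrist"; returns a dict with "image" (480x640x3 uint8, blue, green, red), "depth" (480x640 float32, mm along the optical axis (not along the pixel's ray), 0 where there is no reading), "mtx" (3x3 intrinsics, pixels), "rvec" (rotation vector, rad) and "tvec" (3), from world to camera coordinates, as OpenCV has them. Camera axes: x right, y down, z forward; pixel columns grow to the right and rows downward; lengths in mm; the calibration is good to about 2 mm. A picture is of the moment at which its call begins.
- finish_job(): hands the job in; it is judged then, once.
The state is a dict: "clock": time; "joints": joint angles; "joint_vel": joint speeds; "effort": joint torques, N m; "eef_pos": TCP position; "tcp_rot": TCP orientation; "wrist_force": force on the tool from outside, world axes, zero at the start; "wrist_torque": the same for the moment, N m; "gripper_width": finger opening in mm; "grip_force": force on a finger pad.
Only numpy, scipy, OpenCV 4.12 (cv2) and the standard library are available. Lean on these libraries where they do the work, as an engineer would, in place of code of your own. Each camera call takes 0.05 s, during which the arm holds its last target. There are 200 camera calls.

## Working session

There is one attempt and no reset: what is moved stays moved. The work goes in short steps, Python scripts to look and compute and a shell command to move; the robot and the scene stay as the last step left them, time stands still between calls to the robot, and variables do not carry over. Pictures are saved under pics/ and viewed, at most 10 in all, crops included, and the job is handed in when it is done.

```bash
mkdir -p pics; cat > h.py <<'E'
from plant import *
import numpy as np, cv2
def pts(f):
    d=f["depth"]; v,u=np.indices(d.shape); K=f["mtx"]
    P=np.dstack([(u-K[0,2])/K[0,0]*d,(v-K[1,2])/K[1,1]*d,d]).reshape(-1,3)
    R=cv2.Rodrigues(np.array(f["rvec"],float))[0]
    W=((P-np.array(f["tvec"]).ravel())@R).reshape(d.shape+(3,)); W[d==0]=np.nan
    return W
E
python3 - <<'E'
from h import *
for n in ("scene","top"):
    f=grab_frame(n); cv2.imwrite(f"pics/{n}0.png",f["image"]); np.savez(f"{n}0.npz",**f)
    R=cv2.Rodrigues(np.array(f["rvec"],float))[0]; print(n,-R.T@np.array(f["tvec"]).ravel(),(f["depth"]>0).mean())
o=get_obs(); print({k:np.round(v,3) for k,v in o.items()})
E
```

```text
scene [-678.17180811  779.28758755 1253.31891467] 0.9960416666666667
top [-155.65911297  271.36625382 1495.00271042] 0.9801595052083333
{'clock': np.float64(0.1), 'joints': array([ 1.23 ,  0.469, -0.049,  1.534,  0.024,  1.141, -0.082]), 'joint_vel': array([-0.001, -0.002,  0.   , -0.002, -0.   ,  0.002, -0.   ]), 'effort': array([ 1.0000e-03, -5.1151e+01, -4.7000e-02, -2.3839e+01,  1.1000e-02,
        4.0000e-03,  0.0000e+00]), 'eef_pos': array([ 206.935, -641.966,  238.357]), 'tcp_rot': array([ 0.988,  0.155, -0.   , -0.001]), 'wrist_force': array([-0.054,  0.228,  0.087]), 'wrist_torque': array([0.007, 0.012, 0.04 ]), 'grip_force': np.float64(0.0), 'gripper_width': np.float64(85.715)}
```

View pics/scene0.png

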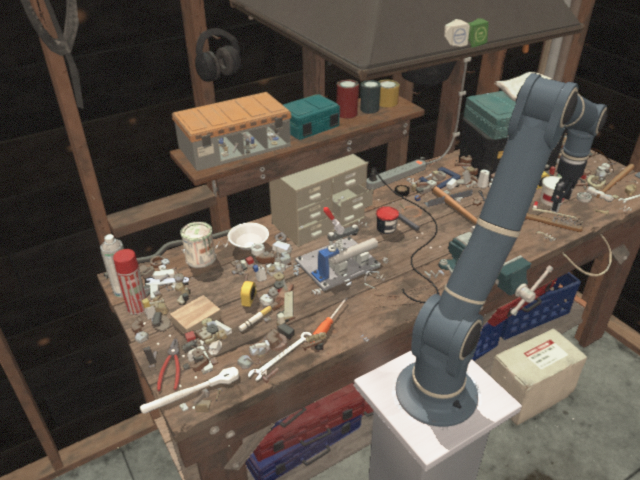

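View pics/top0.png

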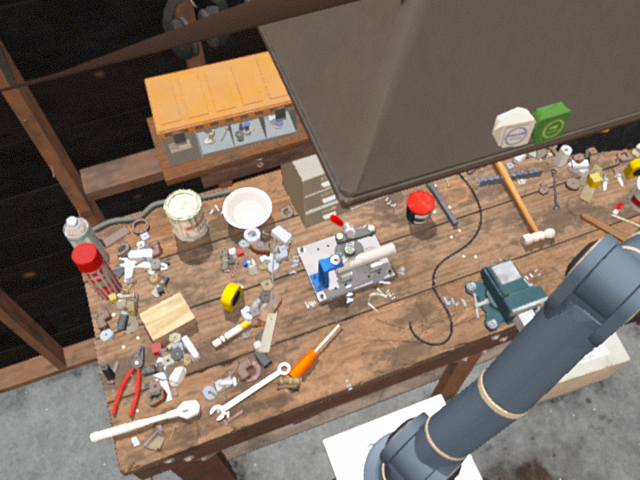

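The jig is near pixel (350,262) in the top view and (340,262) in the scene view. The blue stop is on its left and the tube's free end points right. The red lever stands on the far side.

```bash
python3 - <<'E'
from h import *
for n,(x0,y0,x1,y1) in dict(scene=(285,195,435,305),top=(280,195,480,325)).items():
    f=dict(np.load(n+"0.npz")); W=pts(f); im=f["image"]
    c=cv2.resize(im[y0:y1,x0:x1],None,fx=4,fy=4,interpolation=cv2.INTER_CUBIC); cv2.imwrite(f"pics/{n}c.png",c)
    hsv=cv2.cvtColor(im,cv2.COLOR_BGR2HSV); box=np.zeros(im.shape[:2],bool); box[y0:y1,x0:x1]=1
    h,s,v=cv2.split(hsv)
    for nm,m in dict(blue=(h>100)&(h<125)&(s>120),red=((h<6)|(h>174))&(s>150)).items():
        m=(m&box).astype(np.uint8); k,l,st,ce=cv2.connectedComponentsWithStats(m)
        for i in range(1,k):
            if st[i,4]>15:
                q=W[l==i]; print(n,nm,st[i],np.nanmedian(q,0).round(),np.nanmin(q,0).round(),np.nanmax(q,0).round())
    # tube top: z 68..79
    m=box&(W[...,2]>66)&(W[...,2]<80); 
    k,l,st,ce=cv2.connectedComponentsWithStats(m.astype(np.uint8))
    for i in range(1,k):
        if st[i,4]>60:
            q=W[l==i]; c0=q.mean(0); e=np.linalg.svd(q-c0,full_matrices=False); t=(q-c0)@e[2][0]
            print(n,"z66-80",st[i],c0.round(1),e[2][0].round(3),t.min().round(1),t.max().round(1),q[:,2].max())
E
```

```text
scene blue [320 250   8   6  35] [543.   3. 103.] [528. -11.  97.] [556.  12. 108.]
scene blue [312 270  10  11  43] [547.  30.  21.] [517.  12.  14.] [566.  37.  27.]
scene red [324 207  10  12  53] [599. -47. 208.] [591. -69. 179.] [610. -35. 228.]
scene red [377 207  21  13 226] [ 651. -331.   67.] [ 611. -374.   57.] [ 691. -294.   75.]
scene z66-80 [376 206  23  15 181] [ 650.7 -333.7   69.1] [-0.89   0.455  0.004] -45.0 44.4 79.27512926985054
scene z66-80 [285 217  45  16 119] [741.1 -49.1  71.9] [0.284 0.959 0.019] -89.7 61.2 79.8710717682618
scene z66-80 [332 238  46  23 299] [ 537.7 -118.9   73.2] [-0.026  1.     0.001] -84.9 88.4 79.9015697564938
scene z66-80 [285 290   9  15 119] [449.9 183.4  72.8] [-0.899  0.436  0.045] -39.7 33.1 79.60708748354546
top blue [310 258  33  33 427] [537.  11.  76.] [516. -43.  14.] [570.  37. 113.]
top red [407 195  28  20 477] [ 650. -330.   68.] [ 611. -408.   -6.] [ 692. -291.   78.]
top red [330 215  13  11  91] [600. -50. 212.] [ 593. -110.   -0.] [735. -34. 229.]
top z66-80 [407 195  28  20 322] [ 648.1 -329.9   69.5] [ 0.294  0.956 -0.005] -40.2 38.4 78.35329381553917
top z66-80 [300 202  40  15 101] [731.  -49.3  72.2] [-0.02  -1.    -0.005] -45.9 63.9 79.80807366239277
top z66-80 [337 243  59  30 548] [ 541.1 -118.7   73.4] [-0.032  0.999 -0.006] -81.1 89.3 79.98213274914212
```

View pics/topc.png

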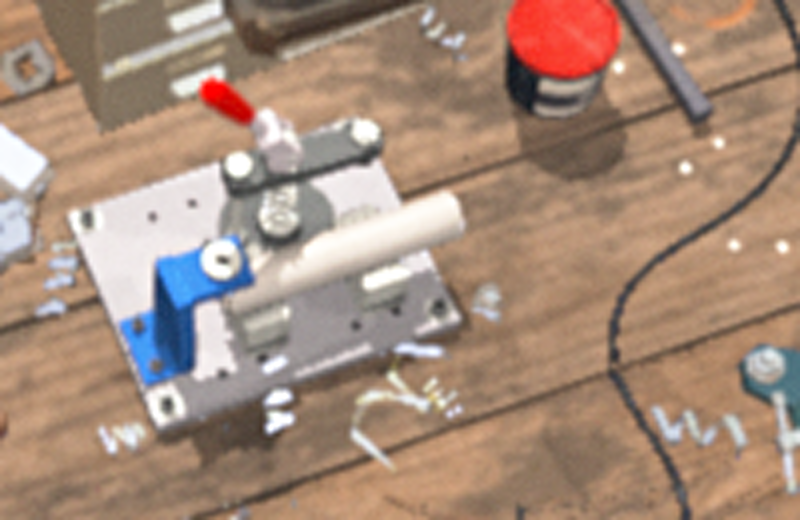

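View pics/scenec.png

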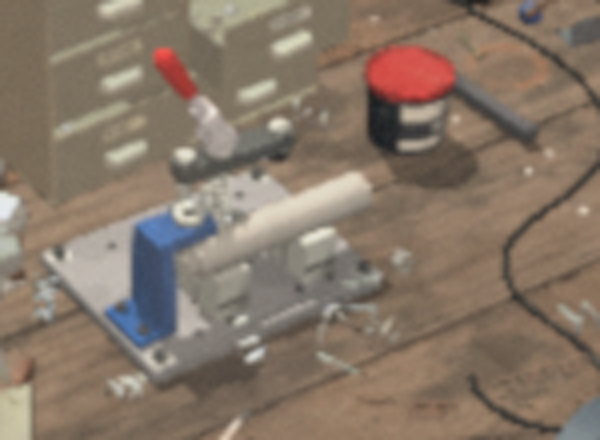

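```bash
python3 - <<'E'
from h import *
F={n:dict(np.load(n+"0.npz")) for n in("scene","top")}
A=[]
for n,f in F.items():
    W=pts(f).reshape(-1,3); W=W[~np.isnan(W[:,0])]; im=f["image"]
    r=W[(W[:,0]>430)&(W[:,0]<800)&(W[:,1]>-260)&(W[:,1]<120)&(W[:,2]>8)]
    pl=r[(abs(r[:,2]-14)<4)&(r[:,0]<690)&(r[:,1]<60)&(r[:,1]>-215)]
    print(n,"plate",cv2.minAreaRect(pl[:,:2].astype(np.float32)))
    for nm,zl,zh,x0,x1,y0,y1 in [("tube",70,79,510,570,-220,-110),("strap",100,113,560,640,-190,-20),("nuts",113,122,560,640,-190,-20),("arm",98,107,500,570,-60,50),("bush",108,116,500,570,-60,50)]:
        q=r[(r[:,2]>zl)&(r[:,2]<zh)&(r[:,0]>x0)&(r[:,0]<x1)&(r[:,1]>y0)&(r[:,1]<y1)]
        if len(q)>5: 
            R=cv2.minAreaRect(q[:,:2].astype(np.float32)); print(n,nm,len(q),np.round(q.mean(0),1),np.round(R[0]+R[1]+(R[2],),1))
    lv=r[(r[:,2]>118)&(r[:,2]<240)&(r[:,0]>560)&(r[:,0]<660)&(r[:,1]>-150)&(r[:,1]<0)]
    for z in range(118,240,10):
        q=lv[abs(lv[:,2]-z)<5]
        if len(q): print("  lever z",z,len(q),q.mean(0).round(1))
    B=W[(W[:,0]>670)&(W[:,0]<950)&(W[:,1]>-220)&(W[:,1]<100)&(W[:,2]>30)]
    for z in range(40,800,40):
        q=B[abs(B[:,2]-z)<20]
        if len(q)>5: print("  cab z",z,len(q),np.percentile(q[:,0],2).round(),np.percentile(q[:,1],[2,98]).round())
E
```

```text
scene plate ((549.39111328125, -75.47125244140625), (270.7073669433594, 235.8560791015625), 89.92544555664062)
scene tube 118 [ 540.1 -155.    74.5] [ 542.3 -155.6   90.2   29.3   89.9]
scene strap 160 [ 595.8 -106.5  106.7] [596.  -93.3  46.5 145.5   9.3]
scene nuts 39 [597.9 -95.7 116.7] [ 597.3 -108.9  100.3   32.1   80.6]
scene arm 114 [539.1 -11.7 102.6] [543.  -17.3  44.8  60.3   4.3]
scene bush 35 [543.1 -26.2 110.8] [533.9 -17.2  44.3  43.3  81.6]
  lever z 118 20 [599.6 -94.6 120.9]
  lever z 128 16 [595.9 -91.4 127.7]
  lever z 138 15 [589.  -89.3 138.3]
  lever z 148 25 [598.1 -82.  148.3]
  lever z 158 14 [597.3 -81.8 156.8]
  lever z 168 7 [598.4 -73.3 167.3]
  lever z 178 11 [598.6 -64.  178. ]
  lever z 188 14 [598.2 -59.5 188.2]
  lever z 198 16 [599.3 -54.1 198.3]
  lever z 208 16 [598.5 -47.9 208.6]
  lever z 218 20 [601.7 -45.2 218.1]
  lever z 228 4 [598.8 -38.5 225.7]
  cab z 40 769 676.0 [-197.   97.]
  cab z 80 727 683.0 [-216.   80.]
  cab z 120 781 693.0 [-213.    2.]
  cab z 160 669 697.0 [-212.    3.]
  cab z 200 761 726.0 [-214.    2.]
  cab z 240 1079 728
[... 1094 characters left out ...]
5.8 178.7]
  lever z 188 12 [600.6 -62.6 187. ]
  lever z 198 17 [599.9 -56.9 197.5]
  lever z 208 18 [600.  -49.1 207.9]
  lever z 218 33 [601.8 -44.2 218.4]
  lever z 228 16 [604.2 -41.9 225.4]
  cab z 40 761 675.0 [-115.   98.]
  cab z 80 546 679.0 [-178.   93.]
  cab z 120 439 725.0 [-96.   4.]
  cab z 160 336 727.0 [-84.   2.]
  cab z 200 355 724.0 [-79.  -0.]
  cab z 240 591 727.0 [-67.  -3.]
  cab z 280 409 766.0 [-51.  97.]
  cab z 320 324 765.0 [-45.  97.]
  cab z 360 1214 741.0 [-30.  97.]
  cab z 400 650 760.0 [-11.  98.]
  cab z 440 106 751.0 [-10.  94.]
  cab z 480 1799 756.0 [ 2. 98.]
  cab z 520 961 769.0 [ 4. 98.]
  cab z 640 9 840.0 [ 96. 100.]
  cab z 680 50 869.0 [89. 99.]
```

```bash
python3 - <<'E'
from h import *
for n in("scene","top"):
    W=pts(dict(np.load(n+"0.npz"))).reshape(-1,3); W=W[~np.isnan(W[:,0])]
    a=np.array([260,-560]);b=np.array([542,-225]);d=b-a;L=np.linalg.norm(d);d=d/L
    s=(W[:,:2]-a)@d; p=(W[:,:2]-a)@[-d[1],d[0]]
    for t in range(0,int(L),60):
        q=W[(abs(s-t)<40)&(abs(p)<80)&(W[:,2]<400)]; 
        if len(q): print(n,t,(a+d*t).round(),np.percentile(q[:,2],99).round(),len(q))
    q0=W[(W[:,0]>705)&(W[:,0]<800)&(W[:,2]>90)&(W[:,2]<230)]
    for y in range(-240,60,20):
        q=q0[abs(q0[:,1]-y)<10]
        if len(q)>5: print("cab",y,len(q),np.percentile(q[:,0],[3,50]).round())
E
python3 -m jog '[{"gripper":1,"delta_pos":[0.5,0.6,0],"yaw":-0.4},{"gripper":1,"delta_pos":[0.5,0.6,0],"yaw":-0.4}]' 60
```

```text
scene 0 [ 260. -560.] 5.0 393
scene 60 [ 299. -514.] -35.0 420
scene 120 [ 337. -468.] 110.0 28
scene 180 [ 376. -422.] 111.0 572
scene 240 [ 415. -376.] 91.0 745
scene 300 [ 453. -330.] 11.0 677
scene 360 [ 492. -285.] 10.0 688
scene 420 [ 530. -239.] 72.0 669
cab -240 86 [705. 745.]
cab -220 97 [728. 745.]
cab -200 93 [725. 745.]
cab -180 89 [734. 743.]
cab -160 190 [708. 740.]
cab -140 127 [734. 741.]
cab -120 152 [732. 740.]
cab -100 138 [726. 735.]
cab -80 164 [723. 734.]
cab -60 169 [725. 734.]
cab -40 162 [728. 734.]
cab -20 202 [725. 733.]
cab 0 349 [727. 766.]
top 0 [ 260. -560.] 8.0 249
top 60 [ 299. -514.] 131.0 972
top 120 [ 337. -468.] 130.0 1520
top 180 [ 376. -422.] 112.0 2180
top 240 [ 415. -376.] 92.0 1950
top 300 [ 453. -330.] 10.0 1501
top 360 [ 492. -285.] 10.0 1417
top 420 [ 530. -239.] 63.0 1400
cab -100 37 [727. 737.]
cab -80 131 [724. 735.]
cab -60 215 [725. 735.]
cab -40 194 [731. 734.]
cab -20 201 [729. 733.]
cab 0 311 [728. 762.]
clock: 0.3
eef_pos: [256.3, -582.2, 238.4]
tcp_rot: [0.995, 0.097, -0.0, -0.0]
wrist_force: [1.1, 0.1, 0.3]
gripper_width: 59.1
grip_force: 0.0
```

```bash
python3 -m jog '[{"gripper":1,"delta_pos":[0.57,0.7,0],"yaw":-0.35},{"gripper":1,"delta_pos":[0.57,0.7,0],"yaw":-0.35},{"gripper":1,"delta_pos":[0.57,0.7,0],"yaw":-0.35},{"gripper":1,"delta_pos":[0.57,0.7,0],"yaw":-0.3},{"gripper":1,"delta_pos":[0.57,0.7,0],"yaw":0},{"gripper":1,"delta_pos":[0.57,0.7,0],"yaw":0},{"gripper":1,"delta_pos":[0.57,0.7,0],"yaw":0},{"gripper":1,"delta_pos":[0.57,0.7,-0.4],"yaw":0},{"gripper":1,"delta_pos":[0.57,0.7,-0.4],"yaw":0},{"gripper":1,"delta_pos":[0.57,0.7,-0.4],"yaw":0}]'
python3 - <<'E'
from h import *
f=grab_frame("wrist"); cv2.imwrite("pics/w1.png",f["image"]); print(get_obs()["eef_pos"])
E
```

```text
clock: 1.3
eef_pos: [542.8, -231.0, 178.6]
tcp_rot: [1.0, 0.006, 0.0, 0.0]
wrist_force: [1.0, -0.6, 0.6]
gripper_width: -0.1
grip_force: 0.0
[ 546.53494222 -221.04827831  175.16864056]
```

View pics/w1.png

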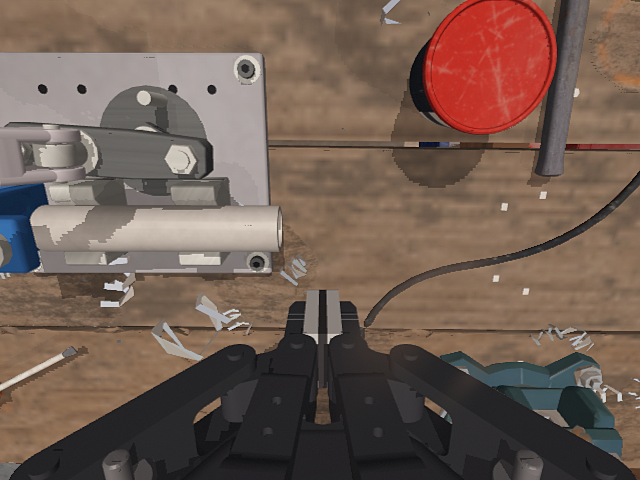

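The wrist view shows the tube's free end at (280,228) and the plate edge at x=265. The strap nut is at (181,158), and the closed fingers are at (322,310), clear of the tube end.

```bash
python3 - <<'E'
from h import *
o=get_obs(); print(o["eef_pos"],o["joint_vel"].round(3))
f=grab_frame("wrist"); W=pts(f); cv2.imwrite("pics/w2.png",f["image"])
for n,(u,v) in dict(plate_edge_a=(255,100),b=(255,200)).items(): print(n,W[v,u].round(1))
Z=W[...,2]; sub=np.zeros(Z.shape,bool); sub[40:285,0:300]=1
def rep(n,m):
    q=W[m&sub]; print(n,len(q),np.percentile(q,[1,50,99],axis=0).round(1).tolist())
rep("plate",(abs(Z-14)<3)); rep("tube",(Z>72)&(Z<80)&(W[...,0]<575)); 
q=W[sub&(Z>72)&(Z<80)&(W[...,0]<575)]; ys=np.arange(-195,-100,10)
print([(y,round(float(np.median(q[abs(q[:,1]-y)<5,0])),1)) for y in ys])
rep("strap",(Z>103)&(Z<110)&(W[...,0]>570)); rep("nut",(Z>112)&(Z<119)&(W[...,0]>570)&(W[...,1]<-130))
E
```

```text
[ 546.53494222 -221.04827831  175.16864056] [ 0.034 -0.029 -0.025  0.029 -0.033  0.082  0.156]
plate_edge_a [ 640.6 -166.    13.5]
b [ 562.6 -163.5   14.6]
plate 29024 [[492.6, -184.2, 12.0], [632.1, -92.2, 14.0], [669.6, 28.5, 16.2]]
tube 7874 [[535.4, -198.4, 72.1], [548.7, -116.5, 75.6], [559.3, -33.9, 77.9]]
[(np.int64(-195), 549.3), (np.int64(-185), 549.1), (np.int64(-175), 549.3), (np.int64(-165), 548.9), (np.int64(-155), 548.9), (np.int64(-145), 549.0), (np.int64(-135), 549.0), (np.int64(-125), 548.8), (np.int64(-115), 548.7), (np.int64(-105), 548.4)]
strap 4885 [[590.3, -164.7, 104.1], [604.8, -125.3, 107.3], [619.3, -62.6, 109.6]]
nut 695 [[594.0, -161.1, 112.1], [601.8, -153.8, 113.7], [609.3, -145.4, 116.4]]
```

```bash
python3 -m jog '[{"gripper":1,"delta_pos":[0,0,0],"yaw":0},{"gripper":1,"delta_pos":[0,0,0],"yaw":0}]'; python3 - <<'E'
from h import *
o=get_obs(); print(o["eef_pos"],o["joint_vel"].round(3))
f=grab_frame("wrist"); W=pts(f)
Z=W[...,2]; sub=np.zeros(Z.shape,bool); sub[30:300,0:300]=1
def rep(n,m):
    q=W[m&sub]; print(n,len(q),np.percentile(q,[1,50,99],axis=0).round(1).tolist()); return q
p=rep("plate",(abs(Z-14)<3)); q=rep("tube",(Z>72)&(Z<80)&(W[...,0]<575))
print("tube dir",np.polyfit(q[:,1],q[:,0],1))
print("edge",[(x,np.percentile(p[abs(p[:,0]-x)<5,1],3).round(1)) for x in(510,580,600,620,640,660)])
rep("strap",(Z>103)&(Z<110)&(W[...,0]>570)); rep("nut",(Z>112)&(Z<119)&(W[...,0]>570)&(W[...,1]<-130))
E
```

```text
clock: 1.6
eef_pos: [541.4, -233.9, 179.4]
tcp_rot: [1.0, 0.005, -0.0, 0.0]
wrist_force: [-0.4, -0.4, 0.3]
gripper_width: 0.0
grip_force: 0.0
[ 541.44149543 -233.88683355  179.37443012] [ 0.015 -0.012  0.01  -0.003 -0.003 -0.001 -0.001]
plate 27839 [[491.4, -184.5, 12.0], [630.6, -98.6, 14.0], [669.6, 16.4, 16.2]]
tube 7874 [[535.5, -198.8, 72.1], [548.7, -116.0, 75.6], [559.2, -33.4, 78.0]]
tube dir [-7.16009004e-03  5.47373728e+02]
edge [(510, np.float64(-186.0)), (580, np.float64(-184.1)), (600, np.float64(-184.4)), (620, np.float64(-180.3)), (640, np.float64(-179.7)), (660, np.float64(-179.8))]
strap 4762 [[590.3, -164.8, 104.2], [604.5, -125.9, 107.3], [619.4, -63.6, 109.6]]
nut 695 [[594.0, -161.1, 112.1], [601.7, -154.0, 113.9], [608.9, -145.7, 116.4]]
```

```bash
python3 -m jog '[{"gripper":1,"delta_pos":[0.1,0,-0.8],"yaw":0},{"gripper":1,"delta_pos":[0,0,-0.8],"yaw":0},{"gripper":1,"delta_pos":[0,0,-0.7],"yaw":0},{"gripper":1,"delta_pos":[0,0.1,0],"yaw":0},{"gripper":1,"delta_pos":[0,0.2,0],"yaw":0},{"gripper":1,"delta_pos":[0,0.15,0],"yaw":0},{"gripper":1,"delta_pos":[0,0.1,0],"yaw":0},{"gripper":1,"delta_pos":[0,0.1,0],"yaw":0},{"gripper":1,"delta_pos":[0,0.1,0],"yaw":0},{"gripper":1,"delta_pos":[0,0,0],"yaw":0}]'

```

```text
clock: 2.65
eef_pos: [548.5, -196.6, 66.6]
tcp_rot: [1.0, 0.006, 0.002, 0.002]
wrist_force: [0.7, -4.5, 3.5]
gripper_width: 0.6
grip_force: 2.2
```

In contact at about 4.5 N, which is sliding. I'll go on in small steps.

```bash
python3 -m jog '[{"gripper":1,"delta_pos":[0,0.05,0],"yaw":0},{"gripper":1,"delta_pos":[0,0.05,0],"yaw":0},{"gripper":1,"delta_pos":[0,0.05,0],"yaw":0},{"gripper":1,"delta_pos":[0,0.05,0],"yaw":0}]';python3 -m jog '[{"gripper":1,"delta_pos":[0,0.04,0],"yaw":0},{"gripper":1,"delta_pos":[0,0.04,0],"yaw":0}]'
```

```text
clock: 3.05
eef_pos: [548.5, -188.3, 66.5]
tcp_rot: [1.0, 0.005, 0.002, 0.002]
wrist_force: [-0.6, -7.7, 3.9]
gripper_width: 0.3
grip_force: 3.9
clock: 3.25
eef_pos: [548.4, -184.3, 66.5]
tcp_rot: [1.0, 0.005, 0.002, 0.002]
wrist_force: [-0.3, -6.5, 4.4]
gripper_width: -0.0
grip_force: 3.9
```

```bash
python3 -m jog '[{"gripper":1,"delta_pos":[0,0.04,0],"yaw":0},{"gripper":1,"delta_pos":[0,0.04,0],"yaw":0}]';python3 -m jog '[{"gripper":1,"delta_pos":[0,0.04,0],"yaw":0},{"gripper":1,"delta_pos":[0,0,0],"yaw":0}]'
```

```text
clock: 3.45
eef_pos: [548.4, -183.6, 66.6]
tcp_rot: [1.0, 0.004, 0.003, 0.004]
wrist_force: [0.9, -15.0, 3.3]
gripper_width: -0.2
grip_force: 8.3
clock: 3.65
eef_pos: [548.4, -183.7, 66.7]
tcp_rot: [1.0, 0.003, 0.003, 0.005]
wrist_force: [0.6, -16.9, 1.9]
gripper_width: -0.1
grip_force: 8.5
```

Home: it stops at y = -183.6 as predicted, and the force is rising. One more nudge, then back off and rise to the clearance height.

```bash
python3 -m jog '[{"gripper":1,"delta_pos":[0,0.05,0],"yaw":0},{"gripper":1,"delta_pos":[0,0,0],"yaw":0}]';python3 -m jog '[{"gripper":1,"delta_pos":[0,-0.4,0],"yaw":0},{"gripper":1,"delta_pos":[0,-0.4,0],"yaw":0},{"gripper":1,"delta_pos":[0,0,0.6],"yaw":0},{"gripper":1,"delta_pos":[0,0,0.6],"yaw":0},{"gripper":1,"delta_pos":[0,0,0],"yaw":0},{"gripper":1,"delta_pos":[0,0,0],"yaw":0}]'
python3 - <<'E'
from h import *
f=grab_frame("wrist"); W=pts(f); cv2.imwrite("pics/w3.png",f["image"])
Z=W[...,2]; sub=np.zeros(Z.shape,bool); sub[:,0:350]=1
def rep(n,m):
    q=W[m&sub]; print(n,len(q),np.percentile(q,[1,50,99],axis=0).round(1).tolist())
print(get_obs()["eef_pos"]); rep("tube",(Z>70)&(Z<80)&(W[...,0]<575)); rep("strap",(Z>103)&(Z<110)&(W[...,0]>570)&(W[...,1]<-60)); rep("nut",(Z>112)&(Z<119)&(W[...,0]>570)&(W[...,1]<-130))
E
```

```text
clock: 3.85
eef_pos: [548.4, -183.6, 66.7]
tcp_rot: [1.0, 0.002, 0.003, 0.007]
wrist_force: [1.0, -21.3, 2.4]
gripper_width: -0.5
grip_force: 10.6
clock: 4.45
eef_pos: [547.7, -211.6, 125.5]
tcp_rot: [1.0, 0.006, 0.001, 0.0]
wrist_force: [-0.6, -0.2, -1.0]
gripper_width: 0.1
grip_force: 0.0
[ 546.87250276 -211.58356501  124.38946089]
tube 11049 [[534.0, -169.8, 70.2], [549.8, -102.0, 75.3], [560.7, -34.5, 77.8]]
strap 7878 [[590.2, -164.8, 103.9], [604.8, -126.7, 107.3], [618.3, -88.0, 109.6]]
nut 1197 [[594.2, -161.1, 112.1], [602.0, -153.9, 113.8], [609.1, -145.6, 116.2]]
```

View pics/w3.png

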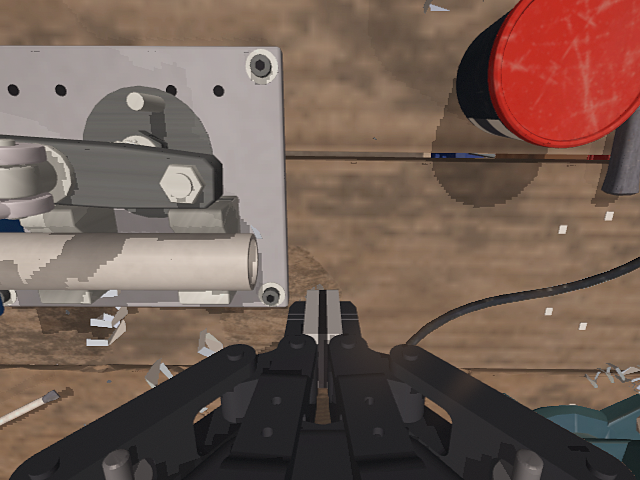

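The tube's free end is at (255,262) px, world y = -170, so it is home. The strap is unmoved, with its nut at (181,185) px. Next I go round to the strap's far (+x) side.

```bash
python3 -m jog '[{"gripper":1,"delta_pos":[0.65,0,0],"yaw":0},{"gripper":1,"delta_pos":[0.65,0,0],"yaw":0},{"gripper":1,"delta_pos":[0.65,0,-0.2],"yaw":0},{"gripper":1,"delta_pos":[0,0.6,-0.2],"yaw":0},{"gripper":1,"delta_pos":[0,0.65,0],"yaw":0},{"gripper":1,"delta_pos":[0,0,0],"yaw":0},{"gripper":1,"delta_pos":[-0.2,0,0],"yaw":0},{"gripper":1,"delta_pos":[-0.2,0,0],"yaw":0},{"gripper":1,"delta_pos":[0,0,0],"yaw":0}]'
```

```text
clock: 5.4
eef_pos: [622.5, -151.7, 104.1]
tcp_rot: [1.0, 0.004, -0.001, 0.0]
wrist_force: [0.1, -0.9, -0.5]
gripper_width: -0.1
grip_force: 0.0
```

```bash
python3 -m jog '[{"gripper":1,"delta_pos":[-0.13,-0.02,0],"yaw":0},{"gripper":1,"delta_pos":[-0.13,-0.02,0],"yaw":0},{"gripper":1,"delta_pos":[-0.16,0,0],"yaw":0},{"gripper":1,"delta_pos":[-0.16,0,0],"yaw":0}]'; python3 -m jog '[{"gripper":1,"delta_pos":[-0.16,0.05,0],"yaw":0},{"gripper":1,"delta_pos":[-0.16,0.05,0],"yaw":0},{"gripper":1,"delta_pos":[-0.15,0.11,0],"yaw":0},{"gripper":1,"delta_pos":[-0.15,0.11,0],"yaw":0},{"gripper":1,"delta_pos":[0,0,0],"yaw":0}]'
```

```text
clock: 5.8
eef_pos: [595.8, -152.2, 104.9]
tcp_rot: [1.0, 0.006, 0.001, 0.0]
wrist_force: [3.8, -0.1, 0.5]
gripper_width: 0.2
grip_force: 1.5
clock: 6.3
eef_pos: [562.6, -135.0, 104.2]
tcp_rot: [1.0, 0.006, -0.002, -0.0]
wrist_force: [-0.3, 0.1, -0.3]
gripper_width: 0.2
grip_force: 0.5
```

```bash
python3 -m jog '[{"gripper":1,"delta_pos":[-0.1,0.1,0],"yaw":0},{"gripper":1,"delta_pos":[-0.1,0.1,0],"yaw":0},{"gripper":1,"delta_pos":[0,0.06,0],"yaw":0}]'; python3 -m jog '[{"gripper":1,"delta_pos":[0,0.04,0],"yaw":0},{"gripper":1,"delta_pos":[0,0.04,0],"yaw":0}]'
```

```text
clock: 6.6
eef_pos: [553.0, -122.8, 104.1]
tcp_rot: [1.0, 0.006, -0.001, 0.0]
wrist_force: [-1.2, -3.1, 2.9]
gripper_width: 0.1
grip_force: 2.3
clock: 6.8
eef_pos: [552.6, -119.8, 103.8]
tcp_rot: [1.0, 0.005, -0.002, 0.001]
wrist_force: [-4.3, -5.9, 4.2]
gripper_width: 0.1
grip_force: 3.5
```

```bash
python3 -m jog '[{"gripper":1,"delta_pos":[0,0.04,0],"yaw":0},{"gripper":1,"delta_pos":[0,0.04,0],"yaw":0}]'; python3 -m jog '[{"gripper":1,"delta_pos":[0,0.04,0],"yaw":0},{"gripper":1,"delta_pos":[0,0,0],"yaw":0}]'
```

```text
clock: 7.0
eef_pos: [552.6, -119.1, 104.0]
tcp_rot: [1.0, 0.005, -0.002, 0.003]
wrist_force: [-3.5, -12.5, 4.4]
gripper_width: 0.3
grip_force: 6.6
clock: 7.2
eef_pos: [552.5, -119.1, 104.0]
tcp_rot: [1.0, 0.004, -0.002, 0.004]
wrist_force: [-3.4, -13.1, 4.3]
gripper_width: 0.1
grip_force: 6.9
```

```bash
python3 -m jog '[{"gripper":1,"delta_pos":[0,-0.5,0],"yaw":0},{"gripper":1,"delta_pos":[0,-0.5,0.3],"yaw":0},{"gripper":1,"delta_pos":[0,-0.3,0.8],"yaw":0},{"gripper":1,"delta_pos":[0,0,0.8],"yaw":0},{"gripper":1,"delta_pos":[0,0,0],"yaw":0},{"gripper":1,"delta_pos":[0,0,0],"yaw":0}]'
python3 - <<'E'
from h import *
f=grab_frame("wrist"); W=pts(f); cv2.imwrite("pics/w4.png",f["image"])
Z=W[...,2]; sub=np.zeros(Z.shape,bool); sub[:,0:350]=1
def rep(n,m):
    q=W[m&sub]; print(n,len(q),np.percentile(q,[1,50,99],axis=0).round(1).tolist())
print(get_obs()["eef_pos"]); rep("tube",(Z>70)&(Z<80)&(W[...,0]<575)&(W[...,1]<-125)); rep("strap",(Z>103)&(Z<110)&(W[...,0]>530)&(W[...,1]<-60)); rep("nut",(Z>112)&(Z<119)&(W[...,0]>520)&(W[...,1]<-70)&(W[...,0]<580))
h,s,v=cv2.split(cv2.cvtColor(f["image"],cv2.COLOR_BGR2HSV)); rep("red",((h<6)|(h>174))&(s>150)&(Z>110))
E
```

```text
clock: 7.8
eef_pos: [554.8, -176.8, 199.6]
tcp_rot: [1.0, 0.006, 0.0, -0.0]
wrist_force: [0.3, 1.0, -0.3]
gripper_width: -0.2
grip_force: 0.0
[ 553.97515192 -176.71571981  198.3871313 ]
tube 2023 [[534.3, -170.6, 70.2], [549.5, -148.1, 75.3], [561.0, -125.5, 77.9]]
strap 4230 [[536.7, -108.8, 103.7], [583.2, -99.8, 107.3], [645.9, -82.2, 109.2]]
nut 449 [[539.1, -103.4, 112.0], [547.6, -96.3, 113.6], [554.8, -88.3, 116.2]]
red 8926 [[629.3, -104.5, 179.3], [649.8, -99.7, 214.4], [664.0, -89.2, 224.7]]
```

View pics/w4.png

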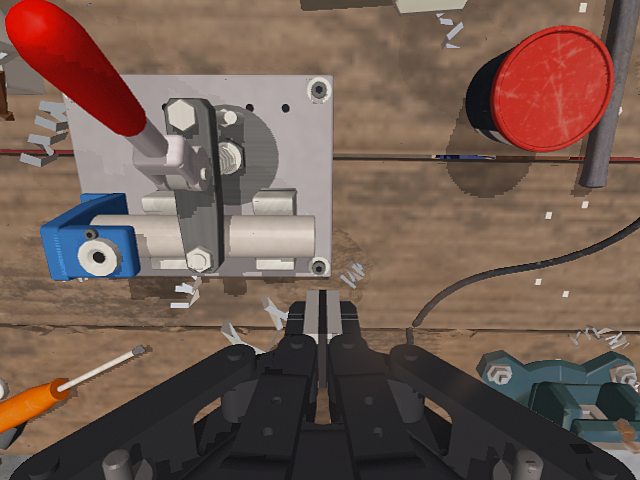

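The strap lies square across the tube, with its nose nut at (198,260) px and world (548,-96). The tube is still home. The lever rises toward +x in the plane y ≈ -96. Next, the lever.

```bash
python3 -m jog '[{"gripper":1,"delta_pos":[0,0.8,0.1],"yaw":0},{"gripper":1,"delta_pos":[0,0.8,0.1],"yaw":0},{"gripper":1,"delta_pos":[0.6,0,0],"yaw":0},{"gripper":1,"delta_pos":[0.4,0,0],"yaw":0},{"gripper":1,"delta_pos":[0,0,0],"yaw":0},{"gripper":1,"delta_pos":[0,0,0],"yaw":0}]'
```

```text
clock: 8.45
eef_pos: [603.3, -97.3, 207.2]
tcp_rot: [1.0, 0.006, -0.002, -0.0]
wrist_force: [-0.3, -0.7, -0.7]
gripper_width: 0.2
grip_force: 0.0
```

```bash
python3 -m jog '[{"gripper":1,"delta_pos":[0.34,0.02,-0.04],"yaw":0},{"gripper":1,"delta_pos":[0.14,0,-0.07],"yaw":0},{"gripper":1,"delta_pos":[0.14,0,-0.07],"yaw":0},{"gripper":1,"delta_pos":[0.12,0,-0.09],"yaw":0},{"gripper":1,"delta_pos":[0.12,0,-0.09],"yaw":0}]'; python3 -m jog '[{"gripper":1,"delta_pos":[0.1,0,-0.11],"yaw":0},{"gripper":1,"delta_pos":[0.1,0,-0.12],"yaw":0},{"gripper":1,"delta_pos":[0.07,0,-0.13],"yaw":0},{"gripper":1,"delta_pos":[0.07,0,-0.13],"yaw":0}]'
```

```text
clock: 8.95
eef_pos: [647.0, -96.8, 191.0]
tcp_rot: [1.0, 0.006, -0.001, -0.0]
wrist_force: [-3.5, 1.2, 3.6]
gripper_width: -0.1
grip_force: 2.6
clock: 9.35
eef_pos: [665.5, -96.8, 166.6]
tcp_rot: [1.0, 0.006, 0.001, -0.0]
wrist_force: [-2.5, 2.0, 4.2]
gripper_width: 0.2
grip_force: 2.8
```

```bash
python3 -m jog '[{"gripper":1,"delta_pos":[0.05,0,-0.13],"yaw":0},{"gripper":1,"delta_pos":[0.05,0,-0.13],"yaw":0}]'; python3 -m jog '[{"gripper":1,"delta_pos":[0,0,-0.08],"yaw":0},{"gripper":1,"delta_pos":[0,0,-0.08],"yaw":0}]'
```

```text
clock: 9.55
eef_pos: [670.4, -96.7, 153.7]
tcp_rot: [1.0, 0.006, 0.001, -0.0]
wrist_force: [-3.0, 1.4, 5.4]
gripper_width: -0.0
grip_force: 2.9
clock: 9.75
eef_pos: [671.7, -96.6, 148.9]
tcp_rot: [1.0, 0.006, 0.002, 0.0]
wrist_force: [-9.1, 2.1, 29.3]
gripper_width: 0.1
grip_force: 15.4
```

```bash
python3 -m jog '[{"gripper":1,"delta_pos":[0,0,-0.06],"yaw":0},{"gripper":1,"delta_pos":[0,0,0],"yaw":0}]'
```

```text
clock: 9.95
eef_pos: [671.8, -96.6, 148.8]
tcp_rot: [1.0, 0.006, 0.003, 0.0]
wrist_force: [-9.8, 0.6, 28.5]
gripper_width: -0.0
grip_force: 14.5
```

```bash
python3 -m jog '[{"gripper":1,"delta_pos":[0,0,-0.05],"yaw":0},{"gripper":1,"delta_pos":[0,0,0],"yaw":0}]';  python3 -m jog '[{"gripper":1,"delta_pos":[0,0,0.3],"yaw":0},{"gripper":1,"delta_pos":[0,0,0.8],"yaw":0},{"gripper":1,"delta_pos":[-0.7,-0.4,0.3],"yaw":0},{"gripper":1,"delta_pos":[-0.8,-0.5,0],"yaw":0},{"gripper":1,"delta_pos":[-0.8,-0.5,0],"yaw":0},{"gripper":1,"delta_pos":[0,-0.5,0],"yaw":0},{"gripper":1,"delta_pos":[0,0,0],"yaw":0},{"gripper":1,"delta_pos":[0,0,0],"yaw":0}]'
python3 - <<'E'
from h import *
f=grab_frame("wrist"); W=pts(f); cv2.imwrite("pics/w5.png",f["image"])
Z=W[...,2]; sub=np.zeros(Z.shape,bool); sub[:,0:350]=1
def rep(n,m):
    q=W[m&sub]; print(n,len(q),np.percentile(q,[1,50,99],axis=0).round(1).tolist())
rep("tube",(Z>70)&(Z<80)&(W[...,0]<575)&(W[...,1]<-125)&(W[...,0]>520)); rep("nut",(Z>106)&(Z<119)&(W[...,0]>520)&(W[...,1]<-70)&(W[...,0]<575))
h,s,v=cv2.split(cv2.cvtColor(f["image"],cv2.COLOR_BGR2HSV)); m=((h<6)|(h>174))&(s>150)&(Z>110)&sub; rep("red",m)
q=W[m]; p=np.polyfit(q[:,0],q[:,2],1); print("slope",np.arctan(p[0]))
E
```

```text
clock: 10.15
eef_pos: [672.0, -96.6, 148.4]
tcp_rot: [1.0, 0.006, 0.003, 0.0]
wrist_force: [-14.1, 1.4, 36.1]
gripper_width: 0.3
grip_force: 19.1
clock: 10.95
eef_pos: [555.0, -192.6, 209.8]
tcp_rot: [1.0, 0.005, 0.0, 0.0]
wrist_force: [0.5, -0.3, 0.2]
gripper_width: 0.0
grip_force: 0.0
tube 1910 [[534.1, -170.6, 70.1], [549.5, -148.1, 75.3], [561.1, -125.7, 77.8]]
nut 433 [[538.6, -103.7, 106.3], [547.5, -96.8, 109.3], [554.6, -88.2, 111.9]]
red 2484 [[660.2, -103.7, 131.7], [676.6, -97.7, 139.7], [690.3, -87.1, 144.0]]
slope 0.12642944953407814
```

View pics/w5.png

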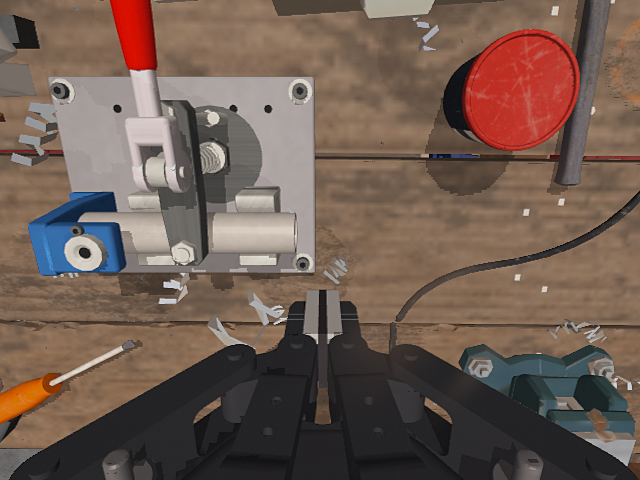

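The lever is down at slope ≈ 0.12 (target 0.1), with the red grip at (135,35) px. The nose nut is about 4.5 mm lower at (182,252) px, and the strap is square. The tube end is unchanged at y = -170.6, (297,230) px. The robot is clear of the jig, so I'm handing in.

```bash
python3 -c "
from plant import *
print(finish_job())"
```

```text
the job is handed in; nothing more can be done
None
```

The tube is home against the stop, the strap is square across it at its stop, the cam lever is fully down, and I handed the job in at about 11 s; no verdict was returned.

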